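Hang two order carriers on the gravity rail

ROBOT

A 6-joint arm with a two-finger parallel gripper is mounted at the origin on a cart in front of the work surface, level with it; the furniture and walls round the work are solid. World frame = base frame: x ahead of the robot, y to its left, z up, the work surface at z = 0. Lengths are in m, angles in rad, forces in N, time in s.
With the tool pointing down it reaches from about 0.275 to 0.825 m from the base axis. Payload 4.9 kg.
Tool frame: the origin (TCP) lies on the mounting face of the last link; the fingertips stand 173 mm ahead of it and the grasp point (between the pads) lies 155 mm ahead of it (r.grip_depth is the distance from the TCP to the grasp point, in m); z points along the fingers, y is the line along which they close (so a half turn about z gives the same grasp; the last joint's range is limited). The gripper opens to 85 mm and grips with 20 to 120 N. Pads are 22 mm wide; open, the fingers measure 114 mm over their backs; the gripper's body (76 mm by 85 mm) begins 54 mm behind the grasp point. The pads swing forward as they close: fully open they stand 13 mm farther back than shut.
Start: joints at [-1.262, 0.326, -0.193, 1.052, 0, 1.437], TCP at [0.236, -0.497, 0.405] pointing down, gripper open.
Joint ranges: [-2.65, 2.65], [-0.97, 1.79], [-1.3, 1.35], [-1.93, 2.1], [-1.47, 1.37], [-3.14, 3.14]. Speed limits (rad/s): [2.57, 2.57, 3.14, 3.14, 3.14, 3.14].

INTERFACE

Orientations are given as a unit quaternion [w, x, y, z].
In Python, from plant import r, imaging, ticket gives the robot as it stands.
- The arm moves only by the shell command python3 -m pendant 'ROWS' [OPENING]. ROWS is JSON, one flat list of numbers, 4 for each row, row after row: the shift along the tool's x, y, z in cm, then the turn about the tool's z in rad. In form: [dx, dy, dz, yaw, dx, dy, dz, yaw, ...]. A call has 1 to 20 rows; each row shifts and turns the commanded pose from where the row before left it, along the tool's axes as they then stand; what a row does not reach is not made up. A row lasts 1/8 s, in which the tool goes at most 62.5 mm and 10.7 degrees, less where a joint would pass 70% of its speed; a pose out of reach is approached as far as the arm can. A call with a gripper value outside its range is refused whole. OPENING is the opening in per cent of the stroke, from 0 (shut) to 100 (fully open), set as the call begins (- or left out, the last holds). The fingers move at their own pace and stop on an object; the grip force is fixed at half the most. Time passes only in rows, so rows that do not move let the fingers close. It gives the time, the measured TCP pose, the force, the opening and the grip force at its end, in the units of the state.
- r.sense(): the state, without advancing time (a new reading comes with each control period).
- imaging.camera(name): name is "side" or "top" or "wrist"; returns a dict with "color" (400x640x3 uint8, red, green, blue), "K" (3x3 intrinsics, pixels), "k1" (the pictures are not rectified: a ray, as slopes to the right and down, at radius r is drawn at 1 + k1 r^2 times it, then the intrinsics apply), "rvec" (rotation vector, rad) and "tvec" (3), from world to camera coordinates, as OpenCV has them; the wrist camera has in their place "T_tool_cam" (4x4, takes a point from camera to tool coordinates, whose origin is the TCP and whose axes are the flange's). Camera axes: x right, y down, z forward; pixel columns grow to the right and rows downward; lengths in m; the calibration is good to about 2 mm. A picture is of the moment at which its call begins: read the wrist's pose just before it. There is no depth.
- ticket.job_done(): hands the job in; it is judged then, once.
The state is a dict: "time": time; "qpos": joint angles; "qd": joint speeds; "effort": joint torques, N m; "tcp_pos": TCP position; "tcp_rot": TCP orientation; "wrist_force": force on the tool from outside, world axes, zero at the start; "wrist_torque": the same for the moment, N m; "width": finger opening in m; "grasp_force": force on a finger pad.
Only numpy, scipy, OpenCV 4.12 (cv2) and the standard library are available. Lean on these libraries where they do the work, as an engineer would, in place of code of your own. Each camera call takes 0.05 s, during which the arm holds its last target. There are 200 camera calls.

TASK

Take the yellow-tagged roller carrier out of its leaning stand, hang it by its rollers on the sloping rail near the high end, let go and let it roll down by itself to the rubber stop. Once it has come to rest there, hang the blue-tagged one near the high end in the same way and let it roll down until it rests against the yellow one. Do not push the carriers down the rail or touch them on its lower half, and leave the other things on the counter where they are.

Things in the scene. Friction and masses are not known exactly. Their poses are not given: they have to be found in the camera images.
- rail: (all sizes in mm) fixed rail: a round steel bar of 9 diameter between two posts on 80x50x8 feet. Origin at table level under the bar's middle; +y toward the high end, +x across the rail. The bar's centre line lies at x=0 and rises 8 deg toward +y: height 160 at y=0. Posts (16 dia) at y=+-182, ball ends (21 dia).
- rail_load (a point): point on the bar's centre line at rail y=+85, 172 high: a good place to hang a carrier. Near the high end means a carrier's middle at rail y=+30 to +145, but past y=+115 the tag meets the high post.
- rail_stop (a point): point on the bar's centre line at the uphill face of the rubber stop (54 wide, 44 tall), rail y=-150, 139 high. A carrier resting on the stop has its middle 28 along the bar from this face, the next one 56 farther.
- stand: fixed carrier stand: black base 185x84x8 with two aluminium slots, one behind the other at x=-47.5 and x=+47.5 (either carrier may be in either). Origin at table level midway between the slots. The carriers lean 30 deg from vertical, tops toward +x, same y axis as the stand. Slots are about 9 wide; the tag stands in one 29 deep (back wall 56) and comes out along the carrier's z.
- yellow_carrier_grip (a point): Yellow roller carrier: middle of its black grip tab, 158 from the tag's bottom edge along the carrier's z. Carrier axes: z from tag to tab, y along the rail when hung, x the tag's thin direction. Tab 12 (x) by 30 (y) by 46 (z); this point is 20 below its top and 26 above the metal arm under it. Take the tab with the fingers closing along x (12 mm).
- yellow_carrier_seat (a point): Yellow carrier: where the bar's centre line lies when it hangs, 60 below the grip point; same axes. The rail enters from the carrier's +x side (C open there) between roller rims (0.5 below to 25.5 above this point) and lower arm (31 below). Two white rollers at x=0, y=+-13.5, outer radius 13, groove radius 8; flared grooves centre on the bar over about +-5 mm.
- yellow_carrier: Yellow carrier, 0.16 kg; origin at the middle of the tag's bottom edge. Tag 5 (x) by 56 (y) by 60 (z). From its top an arm runs to -x (59 to 67 up), then an upright plate at x=-22.5 to -17.5 (62 to 132 up), 56 wide in y, then an arm (126 to 132 up) back to x=0 under the tab. Hung, it leans with the rail's slope, it rolls at about 0.1 m/s, 2 to 3 s to the stop.
- blue_carrier_grip (a point): Blue roller carrier: middle of its black grip tab, 158 from the tag's bottom edge along the carrier's z. Carrier axes: z from tag to tab, y along the rail when hung, x the tag's thin direction. Tab 12 (x) by 30 (y) by 46 (z); this point is 20 below its top and 26 above the metal arm under it. Take the tab with the fingers closing along x (12 mm).
- blue_carrier_seat (a point): Blue carrier: where the bar's centre line lies when it hangs, 60 below the grip point; same axes. The rail enters from the carrier's +x side (C open there) between roller rims (0.5 below to 25.5 above this point) and lower arm (31 below). Two white rollers at x=0, y=+-13.5, outer radius 13, groove radius 8; flared grooves centre on the bar over about +-5 mm.
- blue_carrier: Blue carrier, 0.16 kg; origin at the middle of the tag's bottom edge. Tag 5 (x) by 56 (y) by 60 (z). From its top an arm runs to -x (59 to 67 up), then an upright plate at x=-22.5 to -17.5 (62 to 132 up), 56 wide in y, then an arm (126 to 132 up) back to x=0 under the tab. Hung, it leans with the rail's slope, it rolls at about 0.1 m/s, 2 to 3 s to the stop.
- order_pad: white order pad, 139x89x14, lying under the rail; origin under its middle. Bystander.
- salt_shaker: clear salt shaker with white cap, 42 dia x 85 tall, standing between the stand and the rail; origin under its middle. Bystander.
- desk_bell: chrome desk bell, 83 dia x 60 tall, behind the rail; origin under its middle. Bystander.
- glue_stick: glue stick, red cap, 24 dia x 88 tall, standing behind the rail; origin under its middle. Bystander.
- card_reader: white card reader, 100x66x19, lying at the front left; origin under its middle. Bystander.
- coin_roll0: orange-brown roll of coins, 21 dia x 74, lying at the left; origin under its middle. Bystander.
- staple_box: red box, 38x60x20, at the front right; origin under its middle. Bystander.

How it is judged:
By the outcome, as a careful person would: the job done as asked, in the order asked, and still so for the second after the job is handed in, with the robot touching nothing.
It also fails if it takes over 64 s, if anything falls off the work surface, if the arm or the gripper's body presses on something with over 40 N, if the wrist force passes 120 N, or if a joint passes its speed limit or range.

## Working session

There is one attempt and no reset: what is moved stays moved. The work goes in short steps, Python scripts to look and compute and a shell command to move; the robot and the scene stay as the last step left them, time stands still between calls to the robot, and variables do not carry over. Pictures are saved under pics/ and viewed, at most 10 in all, crops included, and the job is handed in when it is done.

```bash
mkdir -p pics; ls
python3 - <<'E'
from plant import r, imaging
import cv2, numpy as np
s=r.sense(); print(s['time'],s['tcp_pos'],s['tcp_rot'],s['width'],r.grip_depth)
for n in ("side","top"):
    c=imaging.camera(n); cv2.imwrite(f"pics/{n}0.png",c["color"][:,:,::-1])
    print(n,c["K"],c["k1"],c["rvec"],c["tvec"])
    np.savez(f"{n}.npz",K=c["K"],k1=c["k1"],rvec=c["rvec"],tvec=c["tvec"])
E
```

```text
pics
0.0 [ 0.2355804  -0.49667318  0.40388994] [-8.73949279e-04  9.75590959e-01  2.19593968e-01 -8.35624217e-05] 0.08525268939372718 0.1547
side [[418.20871742   0.         324.7357626 ]
 [  0.         418.20871742 200.95605073]
 [  0.           0.           1.        ]] -0.07702724118875565 [ 1.50406459  1.69952864 -0.94688852] [ 0.04541378 -0.19932161  1.68094426]
top [[442.36918865   0.         317.87924595]
 [  0.         442.36918865 198.9867991 ]
 [  0.           0.           1.        ]] 0.036145372208225536 [ 2.14483677 -2.20724753  0.11835988] [0.01381111 0.57623662 1.52148533]
```

View pics/top0.png

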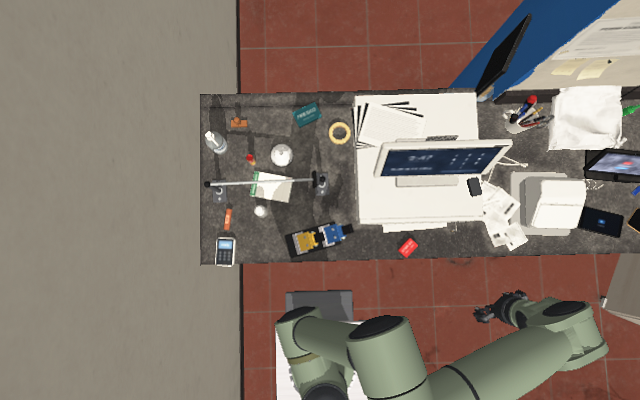

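View pics/side0.png

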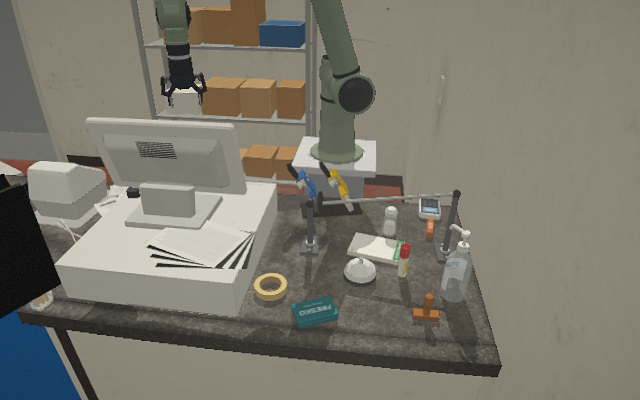

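The top view shows the rail from about (208,184) to (320,181) and the stand at about (320,237). The side view shows the bar from (320,203) to (455,194), with the carriers at (305,180) and (340,187). I'll enlarge both.

Run:
```python
import cv2,numpy as np
a=cv2.imread("pics/top0.png")[165:265,195:365]; b=cv2.imread("pics/side0.png")[150:270,280:470]
a=cv2.resize(a,None,fx=4.6,fy=4.6,interpolation=cv2.INTER_CUBIC);
cv2.imwrite("pics/topz.png",a)
b=cv2.resize(b,None,fx=4.2,fy=4.2,interpolation=cv2.INTER_CUBIC); cv2.imwrite("pics/sidez.png",b)
```

```text
(no output)
```

View pics/topz.png

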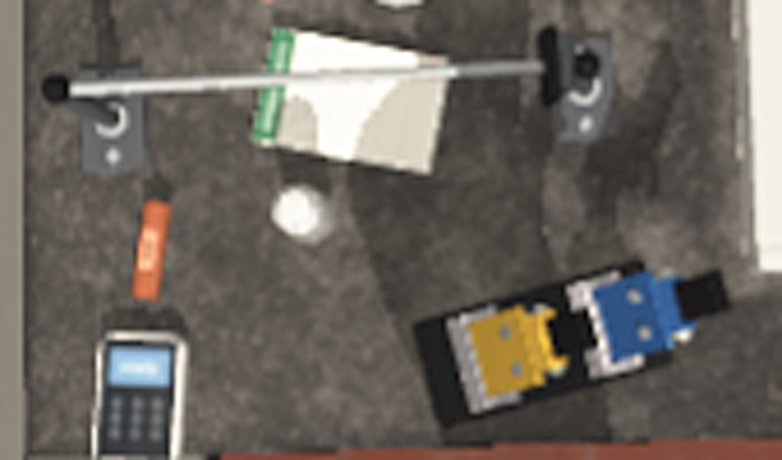

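View pics/sidez.png

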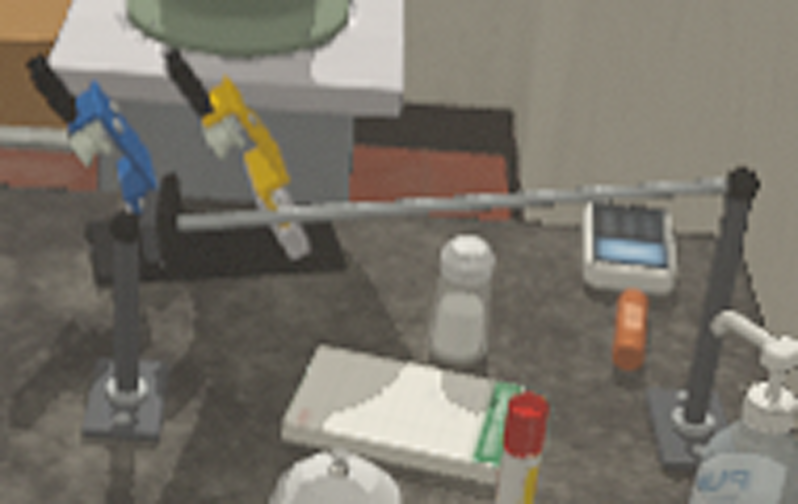

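Top crop: high ball at (57,88), low ball at (587,64), stop at (548,66), yellow tab at (573,332), blue tab at (703,293). The tops lean toward world -y. Side crop: high ball at (742,183), low ball at (124,226), yellow tab at (187,80), blue tab at (52,90). Next I triangulate.

```bash
cat > h.py <<'E'
import numpy as np, cv2
from scipy.spatial.transform import Rotation as R
def load(n): return dict(np.load(f"{n}.npz"))
def und(c,uv):
    d=np.array([float(c["k1"]),0,0,0]); return cv2.undistortPoints(np.array([[uv]],float),c["K"],d)[0,0]
def P(c): return np.c_[cv2.Rodrigues(c["rvec"])[0],c["tvec"]]
def tri(ca,a,cb,b):
    X=cv2.triangulatePoints(P(ca),P(cb),und(ca,a),und(cb,b))[:,0]; return X[:3]/X[3]
def proj(c,X): return cv2.projectPoints(np.array([X],float),c["rvec"],c["tvec"],c["K"],np.array([float(c["k1"]),0,0,0]))[0][0,0]
E
python3 - <<'E'
from h import *
t,s=load("top"),load("side")
T=lambda u,v:(195+(u+.5)/4.6-.5,165+(v+.5)/4.6-.5); S=lambda u,v:(280+(u+.5)/4.2-.5,150+(v+.5)/4.2-.5)
for n,a,b in [("hi",(57,88),(742,183)),("lo",(587,64),(124,226)),("ytab",(571,332),(187,80)),("btab",(700,294),(52,90)),("salt cap",(297,212),(468,250))]:
    X=tri(t,T(*a),s,S(*b)); print(n,X.round(4),proj(t,X)-T(*a),proj(s,X)-S(*b))
E
```

```text
hi [0.6191 0.3471 0.1856] [-0.34548243 -0.03819728] [-0.42311388  0.03807671]
lo [ 0.633  -0.0174  0.1335] [-0.05671822  0.0086558 ] [-0.07316568 -0.00335703]
ytab [ 4.430e-01 -4.000e-04  1.406e-01] [-0.05568294  0.00711446] [-0.06137576 -0.00203232]
btab [ 0.4671 -0.0919  0.1381] [-0.02768577  0.00518106] [-0.03104937 -0.00193974]
salt cap [0.5376 0.1985 0.0759] [-0.34985862  0.00210173] [-0.41938709  0.01187966]
```

```bash
python3 -m pendant '[3.33,-2.98,0,0,3.33,-2.98,0,0,3.33,-2.98,0,0,3.33,-2.98,0,0,3.33,-2.98,0,0,3.33,-2.98,0,0,3.33,-2.98,0,0,3.33,-2.98,0,0,3.33,-2.98,0,0,3.33,-2.98,0,0,3.33,-2.98,0,0,3.33,-2.98,0,0,0,0,0,-0.173,0,0,0,-0.173,0,0,0,-0.173,0,0,0,-0.173,0,0,0,-0.173,0,0,0,-0.173,0,0,0,-0.173,0,0,0,-0.173]' 100
cat >> h.py <<'E'
def toolT(s):
    q=s["tcp_rot"]; T=np.eye(4); T[:3,:3]=R.from_quat([q[1],q[2],q[3],q[0]]).as_matrix(); T[:3,3]=s["tcp_pos"]; return T
def wrist(name):
    from plant import r,imaging
    s=r.sense(); c=imaging.camera("wrist"); cv2.imwrite(f"pics/{name}.png",c["color"][:,:,::-1])
    M=np.linalg.inv(toolT(s)@np.array(c["T_tool_cam"])); d=dict(K=c["K"],k1=c["k1"],rvec=cv2.Rodrigues(M[:3,:3])[0][:,0],tvec=M[:3,3])
    np.savez(f"{name}.npz",**d); return s,d
E
python3 - <<'E'
from h import *
s,c=wrist("w1"); print(s["tcp_pos"],s["qpos"],np.degrees(np.arctan2(toolT(s)[1,:2],toolT(s)[0,:2])))
print(proj(c,[.4434,-.002,.143]),proj(c,[.4671,-.0919,.1381]))
E
```

```text
time: 2.6
tcp_pos: [0.4433, -0.0026, 0.4044]
tcp_rot: [-0.0, 0.609, 0.793, -0.0]
wrist_force: [-0.3, -0.3, -0.3]
width: 0.0859
grasp_force: 0.0
[ 0.4433164  -0.00259882  0.404359  ] [-1.72660378e-01  1.29077319e-01 -4.51309152e-01  9.91235724e-01
  2.49558646e-05  1.13644106e+00] [104.99400413  14.9940198 ]
[319.50333143 198.41783074] [318.900287   303.87704033]
```

View pics/w1.png

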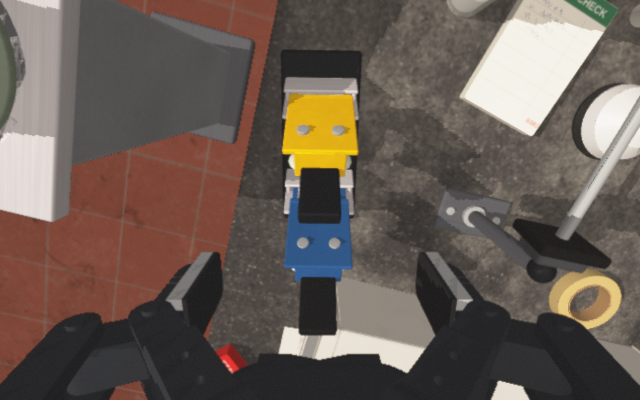

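The yellow tab is centred at about (320,196) and the blue tab at (318,306). Both are within 2 px of prediction and square to the image. The interface only allows a vertical tool, so I'll grip flat across the tab's 30 mm y-faces and keep the carrier's lean.

```bash
python3 -m pendant '[0,0,2.6,0,0,0,2.6,0,0,0,2.6,0,0,0,2.6,0,0,0,0,0]' 100; python3 -m pendant '[0,0,0,0,0,0,0,0,0,0,0,0,0,0,0,0,0,0,0,0,0,0,0,0,0,0,0,0,0,0,0,0]' 0
```

```text
time: 3.28
tcp_pos: [0.4424, -0.0024, 0.2991]
tcp_rot: [-0.002, 0.612, 0.791, -0.001]
wrist_force: [-0.6, -0.3, -0.6]
width: 0.0853
grasp_force: 0.0
time: 4.28
tcp_pos: [0.4439, -0.0028, 0.3014]
tcp_rot: [0.001, 0.611, 0.792, 0.0]
wrist_force: [-0.2, -0.3, 7.1]
width: 0.0287
grasp_force: 60.8
```

```bash
python3 -m pendant '[-0.3,0,-0.5,0,-0.3,0,-0.5,0,-0.3,0,-0.5,0,-0.25,0,-0.5,0,0,0,0,0,0,0,0,0]'
python3 - <<'E'
from h import *
s,c=wrist("w2"); im=cv2.imread("pics/w2.png")[40:340,180:460]; 
from plant import imaging
b=imaging.camera("side")["color"][155:225,280:380,::-1]; b=cv2.resize(b,(430,301),interpolation=cv2.INTER_CUBIC)
cv2.imwrite("pics/c2.png",np.hstack([im,b[:300]]))
E
```

```text
time: 5.03
tcp_pos: [0.4463, -0.0138, 0.3206]
tcp_rot: [-0.0, 0.611, 0.792, -0.0]
wrist_force: [0.2, 0.2, -1.2]
width: 0.0291
grasp_force: 60.2
```

View pics/c2.png

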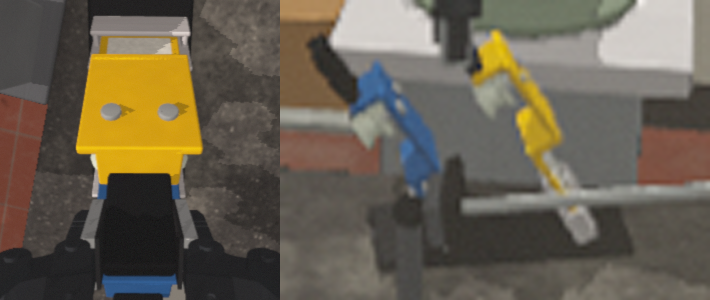

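```bash
python3 -m pendant '[0.7,0,-0.36,0,0.7,0,-0.36,0,0.73,0,-0.28,0,0.73,0,-0.28,0]'
```

```text
time: 5.62
tcp_pos: [0.4391, 0.0143, 0.3339]
tcp_rot: [0.0, 0.611, 0.792, -0.0]
wrist_force: [-0.0, -3.2, -0.8]
width: 0.0295
grasp_force: 61.1
```

Only 3 N of resistance, so it is turning as planned; continuing.

```bash
python3 -m pendant '[0.75,0,-0.22,0,0.75,0,-0.22,0,0.77,0,-0.14,0,0.77,0,-0.14,0,0.78,0,-0.05,0,0.78,0,-0.05,0,0,0,0,0]'
python3 - <<'E'
from h import *
s,c=wrist("w3"); im=cv2.imread("pics/w3.png")[40:340,180:460]; 
from plant import imaging
b=imaging.camera("side")["color"][145:225,280:380,::-1]; cv2.imwrite("pics/s3.png",b); b=cv2.resize(b,(430,344),interpolation=cv2.INTER_CUBIC)
cv2.imwrite("pics/c3.png",np.hstack([im,b[:300]]))
E
```

```text
time: 6.5
tcp_pos: [0.4278, 0.0586, 0.3426]
tcp_rot: [0.001, 0.611, 0.792, -0.0]
wrist_force: [0.6, -6.2, 6.2]
width: 0.0293
grasp_force: 64.6
```

View pics/c3.png

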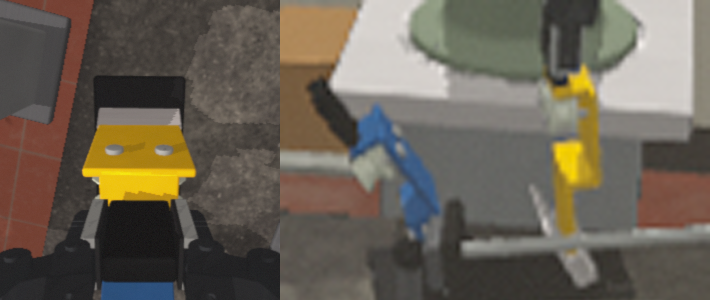

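The yellow carrier is upright and firmly held at (565,100), and blue is undisturbed. I'll lift it, carry it to the standoff, and turn.

```bash
python3 -m pendant '[0,0,-3,0,0,0,-3,0,0,0,-3,0,0,0,-3,0,2.56,2.93,0,0,2.56,2.93,0,0,2.56,2.93,0,0,2.56,2.93,0,0,2.56,2.93,0,0,2.56,2.93,0,0,0,0,0,-0.168,0,0,0,-0.168,0,0,0,-0.168,0,0,0,-0.168,0,0,0,-0.168,0,0,0,-0.168,0,0,0,-0.168,0,0,0,-0.168]'
python3 - <<'E'
from h import *
s,c=wrist("w4"); a=cv2.imread("pics/w4.png")
from plant import imaging
T=toolT(s);print(s["tcp_pos"],np.degrees(np.arctan2(T[1,:2],T[0,:2])),s["qpos"])
t=load("side")
b=imaging.camera("side")["color"][90:250,300:470,::-1]; b=cv2.resize(b,(425,400),interpolation=cv2.INTER_CUBIC)
cv2.imwrite("pics/c4.png",np.hstack([a[:,140:510],b]))
g=T@[0,0,.157,1];print("grip in side",proj(t,g[:3]),"bar load in wrist",proj(c,[.6226,.255,.1725]),proj(c,[.626,.165,.160]))
E
```

```text
time: 8.85
tcp_pos: [0.5577, 0.2526, 0.4607]
tcp_rot: [-0.002, -0.018, 1.0, 0.002]
wrist_force: [-0.6, -0.3, -1.1]
width: 0.0292
grasp_force: 64.4
[0.55771666 0.25261417 0.46070165] [-177.96042893   92.03882434] [0.30389122 0.41926333 0.0882921  1.24275735 0.00422932 0.26829431]
grip in side [421.8688433  136.70753838] bar load in wrist [318.15806414 262.66773296] [218.31091964 256.20705758]
```

View pics/c4.png

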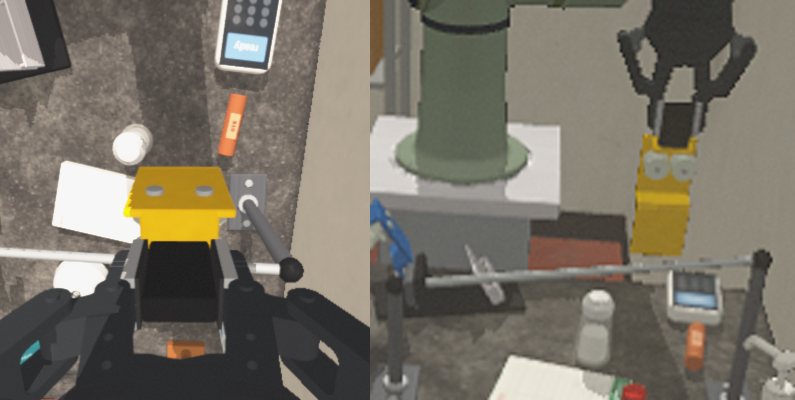

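Bar, ball and carrier appear where predicted, with the bar at row 256 and the ball at (430,270). In the side view the two rollers average (419.6,156.6), which I use to check the held height.

Run:
```python
from h import *
t=load("side")
for z in (.2502,.2562,.2622):
  for dx in (-.01,0,.01): print(z,dx,proj(t,[.5577+dx+.008,.2526,z]).round(1))
# plate screws (on plate, carrier x=-22.5) not used
w=load("w4")
for dx in (-.006,0,.006): print(dx,"tab top edges wrist",[proj(w,[.5577+dx+a,.2526,.4607-.157+.02]).round(1) for a in(-.006,.006)],"arm corner",[proj(w,[.5577+dx-.0225,.2526+e,.4607-.157-.026]).round(1) for e in(-.028,.028)])
```

```text
0.2502 -0.01 [418.8 156.2]
0.2502 0 [419.2 157.8]
0.2502 0.01 [419.5 159.5]
0.2562 -0.01 [419.1 154. ]
0.2562 0 [419.5 155.7]
0.2562 0.01 [419.8 157.3]
0.2622 -0.01 [419.5 151.8]
0.2622 0 [419.8 153.5]
0.2622 0.01 [420.1 155.1]
-0.006 tab top edges wrist [array([319.8, 274.3]), array([318.6, 302.8])] arm corner [array([262.2, 192.4]), array([378.4, 196.3])]
0 tab top edges wrist [array([319.2, 288.7]), array([318. , 316.4])] arm corner [array([262.3, 204.2]), array([377.3, 208. ])]
0.006 tab top edges wrist [array([318.6, 302.8]), array([317.4, 329.7])] arm corner [array([262.5, 215.8]), array([376.3, 219.5])]
```

```bash
python3 -m pendant '[0,0,1.8,0,0,0,1.8,0,0,0,1.85,0,-1.6,0,0,0,-1.6,0,0,0,-1.6,0,0,0,-1.6,0,0,0,0,0,0,0]'
python3 - <<'E'
from h import *
s,c=wrist("w5")
from plant import imaging
a=cv2.imread("pics/w5.png")[100:400,180:460]
b=imaging.camera("side")["color"][130:230,380:470,::-1]; b=cv2.resize(b,(450,500),interpolation=cv2.INTER_CUBIC)
cv2.imwrite("pics/c5.png",np.hstack([np.vstack([a,np.zeros((200,280,3),np.uint8)]),b]))
E
```

```text
time: 9.95
tcp_pos: [0.6229, 0.2538, 0.4062]
tcp_rot: [-0.001, -0.013, 1.0, 0.001]
wrist_force: [0.5, -0.2, -1.6]
width: 0.0291
grasp_force: 64.4
```

View pics/c5.png

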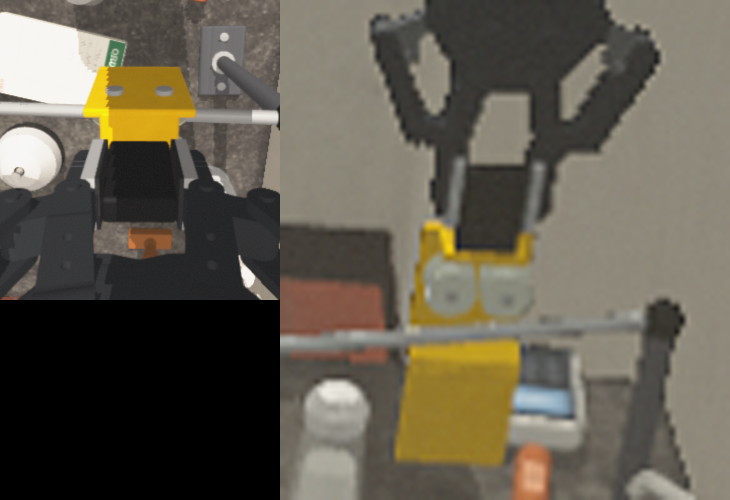

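The bar passes under both rollers (about 8 px gap on the left and 3 px on the right, zoomed) and inside the C. I'll lower in small steps.

```bash
python3 -m pendant '[0,0,0.4,0,0,0,0.4,0,0,0,0.2,0,0,0,0,0]';python3 -m pendant '[0,0,0.2,0,0,0,0,0]'; python3 -m pendant '[0,0,0.2,0,0,0,0,0]'
```

```text
time: 10.55
tcp_pos: [0.6225, 0.2534, 0.397]
tcp_rot: [-0.0, -0.015, 1.0, -0.0]
wrist_force: [0.8, 0.5, -1.1]
width: 0.0291
grasp_force: 64.4
time: 10.8
tcp_pos: [0.6227, 0.2534, 0.395]
tcp_rot: [-0.0, -0.015, 1.0, -0.0]
wrist_force: [-0.0, 0.6, -1.8]
width: 0.0291
grasp_force: 64.4
time: 11.05
tcp_pos: [0.6228, 0.2533, 0.3934]
tcp_rot: [0.0, -0.015, 1.0, 0.0]
wrist_force: [0.6, -0.0, 0.2]
width: 0.029
grasp_force: 64.8
```

```bash
python3 -m pendant '[0,0,0.15,0,0,0,0,0]';python3 -m pendant '[0,0,0.1,0,0,0,0,0]'
python3 - <<'E'
from h import *
from plant import imaging
b=imaging.camera("side")["color"][130:230,380:470,::-1]; b=cv2.resize(b,(450,500),interpolation=cv2.INTER_CUBIC)
cv2.imwrite("pics/c6.png",b)
E
```

```text
time: 11.3
tcp_pos: [0.6227, 0.2534, 0.393]
tcp_rot: [0.001, -0.015, 1.0, 0.0]
wrist_force: [-1.2, -0.7, 5.4]
width: 0.0289
grasp_force: 65.5
time: 11.55
tcp_pos: [0.6227, 0.2533, 0.3929]
tcp_rot: [0.001, -0.015, 1.0, 0.0]
wrist_force: [-2.0, -1.1, 8.2]
width: 0.029
grasp_force: 65.9
```

View pics/c6.png

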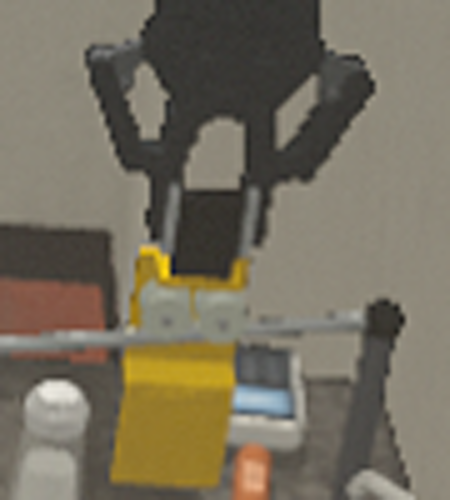

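Contact is at 8 N with the rollers on the bar at (165,320) and (220,318). I'll ease up 1 mm, release partly so it settles between the fingers, and lift away.

```bash
python3 -m pendant '[0,0,-0.15,0,0,0,0,0]'; python3 -m pendant '[0,0,0,0,0,0,0,0,0,0,0,0,0,0,-1.5,0,0,0,-3,0,0,0,-4,0,0,0,-4,0]' 60
python3 - <<'E'
from h import *
from plant import imaging,r
b=imaging.camera("side")["color"][130:230,300:470,::-1]; b=cv2.resize(b,(680,400),interpolation=cv2.INTER_CUBIC)
cv2.imwrite("pics/c7.png",b); print(r.sense()["time"])
E
```

```text
time: 11.85
tcp_pos: [0.6228, 0.2534, 0.393]
tcp_rot: [0.001, -0.015, 1.0, 0.0]
wrist_force: [-2.0, 0.0, 5.4]
width: 0.0291
grasp_force: 65.0
time: 12.72
tcp_pos: [0.6225, 0.2534, 0.5196]
tcp_rot: [0.001, -0.015, 1.0, 0.0]
wrist_force: [-0.1, -0.7, 0.2]
width: 0.0511
grasp_force: 0.0
12.775
```

View pics/c7.png

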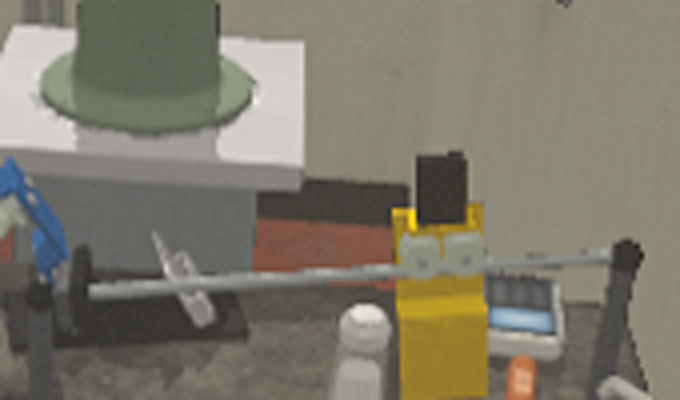

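Yellow hangs on the bar and is rolling freely. I have now used up my picture views, one over the limit in fact, so from here I check numerically. Going back for blue.

```bash
python3 -m pendant '[2.07,-4.285,0,0,2.07,-4.285,0,0,2.07,-4.285,0,0,2.07,-4.285,0,0,2.07,-4.285,0,0,2.07,-4.285,0,0,2.07,-4.285,0,0,2.07,-4.285,0,0,0,0,0,0.1675,0,0,0,0.1675,0,0,0,0.1675,0,0,0,0.1675,0,0,2.9,0.1675,0,0,2.9,0.1675,0,0,2.9,0.1675,0,0,2.8,0.1675,0,0,0,0]' 100
cat >> h.py <<'E'
def blob(im,lo,hi):
    m=cv2.inRange(cv2.cvtColor(im,cv2.COLOR_BGR2HSV),lo,hi); n,l,st,ce=cv2.connectedComponentsWithStats(m)
    i=1+np.argsort(-st[1:,4])[:2]; return [(st[k].tolist(),ce[k].round(1).tolist()) for k in i]
YEL=((20,150,80),(32,255,255)); BLU=((100,130,50),(118,255,255))
E
python3 - <<'E'
from h import *
from plant import imaging
s,c=wrist("w8"); T=toolT(s); print(s["tcp_pos"],np.degrees(np.arctan2(T[1,:2],T[0,:2])))
a=cv2.imread("pics/w1.png");b=cv2.imread("pics/w8.png")
print("w1 yel",blob(a,*YEL)); print("w8 blu",blob(b,*BLU))
im=imaging.camera("side")["color"][:,:,::-1].copy(); cv2.imwrite("pics/s8.png",im); crop=im[130:260,290:470].copy()
print("side yel",blob(crop,*YEL))
t=load("side"); 
for d in (28,84):  # seat, mid-plate pos of carriers at stop
  y=-150+d*np.cos(np.radians(8)); X=np.array([.626-.00381*0,.165,.160])+np.array([-.000038*y,.001*y,.001*y*np.tan(np.radians(8))]); print(d,y,X,proj(t,X)-[290,130])
E
```

```text
time: 14.9
tcp_pos: [0.4665, -0.0939, 0.4014]
tcp_rot: [-0.001, 0.609, 0.793, -0.0]
wrist_force: [0.4, -0.2, 1.1]
width: 0.0853
grasp_force: 0.0
[ 0.46654356 -0.09387876  0.4013828 ] [105.00905001  15.00928125]
w1 yel [([282, 93, 77, 83, 4801], [319.9, 131.2])]
w8 blu [([283, 95, 75, 84, 4674], [320.3, 133.1])]
side yel [([45, 73, 24, 31, 633], [56.5, 88.1]), ([43, 55, 22, 10, 92], [54.3, 59.7])]
28 -122.27249407523603 [0.63064635 0.04272751 0.14281572] [42.58483878 71.52940248]
84 -66.81748222570809 [0.62853906 0.09818252 0.15060942] [64.54600944 70.05109017]
```

Blue sits within 2 px of where yellow did, so I repeat the same grasp.

```bash
python3 -m pendant '[0,0,2.5,0,0,0,2.5,0,0,0,2.5,0,0,0,2.6,0,0,0,0,0]' 100; python3 -m pendant '[0,0,0,0,0,0,0,0,0,0,0,0,0,0,0,0,0,0,0,0,0,0,0,0,0,0,0,0,0,0,0,0]' 0; python3 -m pendant '[-0.3,0,-0.5,0,-0.3,0,-0.5,0,-0.3,0,-0.5,0,-0.25,0,-0.5,0,0,0,0,0,0,0,0,0]'
```

```text
time: 15.62
tcp_pos: [0.4672, -0.0941, 0.3013]
tcp_rot: [-0.001, 0.609, 0.793, -0.0]
wrist_force: [0.4, -0.6, -0.3]
width: 0.0859
grasp_force: 0.0
time: 16.62
tcp_pos: [0.4675, -0.0943, 0.302]
tcp_rot: [0.001, 0.609, 0.793, 0.0]
wrist_force: [-1.1, -0.1, 6.5]
width: 0.0289
grasp_force: 60.9
time: 17.38
tcp_pos: [0.47, -0.1052, 0.3211]
tcp_rot: [-0.0, 0.609, 0.793, -0.0]
wrist_force: [0.6, -0.4, -1.1]
width: 0.0291
grasp_force: 60.1
```

```bash
python3 -m pendant '[0.7,0,-0.36,0,0.7,0,-0.36,0,0.73,0,-0.28,0,0.73,0,-0.28,0]'; python3 -m pendant '[0.75,0,-0.22,0,0.75,0,-0.22,0,0.77,0,-0.14,0,0.77,0,-0.14,0,0.78,0,-0.05,0,0.78,0,-0.05,0,0,0,0,0]'
python3 - <<'E'
from h import *
from plant import imaging
s,c=wrist("w9"); print("w3 yel",blob(cv2.imread("pics/w3.png"),*YEL)); print("w9 blu",blob(cv2.imread("pics/w9.png"),*BLU))
im=imaging.camera("side")["color"][:,:,::-1].copy(); cv2.imwrite("pics/s9.png",im); print("side yel",blob(im[130:260,290:470].copy(),*YEL))
E
```

```text
time: 17.88
tcp_pos: [0.4627, -0.0772, 0.3344]
tcp_rot: [0.0, 0.609, 0.793, -0.0]
wrist_force: [-0.0, -4.4, -1.1]
width: 0.0292
grasp_force: 61.2
time: 18.75
tcp_pos: [0.4512, -0.033, 0.3431]
tcp_rot: [0.001, 0.609, 0.793, -0.0]
wrist_force: [0.3, -6.3, 5.3]
width: 0.029
grasp_force: 63.9
w3 yel [([262, 165, 114, 83, 6721], [318.5, 202.7])]
w9 blu [([263, 166, 112, 81, 6371], [318.7, 203.6])]
side yel [([34, 74, 24, 31, 625], [45.3, 89.0]), ([32, 56, 22, 9, 87], [42.9, 60.7])]
```

```bash
python3 -m pendant '[0,0,-3,0,0,0,-3,0,0,0,-3,0,0,0,-3,0,3.1,2.21,0,0,3.1,2.21,0,0,3.1,2.21,0,0,3.1,2.21,0,0,3.1,2.21,0,0,3.1,2.21,0,0,3.1,2.21,0,0,3.1,2.21,0,0,0,0,0,-0.168,0,0,0,-0.168,0,0,0,-0.168,0,0,0,-0.168,0,0,0,-0.168,0,0,0,-0.168,0,0,0,-0.168,0,0,0,-0.168]'; python3 -m pendant '[0,0,0,0]'
python3 - <<'E'
from h import *
from plant import imaging
s,c=wrist("w10"); T=toolT(s); print(np.degrees(np.arctan2(T[1,:2],T[0,:2])));print("w4 yel",blob(cv2.imread("pics/w4.png"),*YEL)); print("w10 blu",blob(cv2.imread("pics/w10.png"),*BLU))
E
```

```text
time: 21.35
tcp_pos: [0.5568, 0.2529, 0.4611]
tcp_rot: [-0.002, -0.02, 1.0, 0.001]
wrist_force: [0.7, -0.0, -1.2]
width: 0.0288
grasp_force: 64.0
time: 21.48
tcp_pos: [0.5571, 0.2527, 0.4613]
tcp_rot: [-0.002, -0.016, 1.0, 0.001]
wrist_force: [-0.2, 0.1, -2.3]
width: 0.0292
grasp_force: 64.0
[-178.1654523    91.83415926]
w4 yel [([264, 167, 112, 82, 6499], [319.3, 204.0])]
w10 blu [([264, 168, 111, 79, 6185], [319.4, 204.6])]
```

The state matches yellow's, so the same approach follows (final lowering depends on the force).

```bash
python3 -m pendant '[0,0,1.8,0,0,0,1.8,0,0,0,1.9,0,-1.6,0,0,0,-1.6,0,0,0,-1.6,0,0,0,-1.65,0,0,0,0,0,0,0]'; python3 -m pendant '[0,0,0.4,0,0,0,0.4,0,0,0,0.2,0,0,0,0,0]';python3 -m pendant '[0,0,0.3,0,0,0,0,0]'
```

```text
time: 22.52
tcp_pos: [0.6228, 0.2543, 0.4063]
tcp_rot: [-0.001, -0.016, 1.0, 0.0]
wrist_force: [-0.3, 0.6, -1.3]
width: 0.0288
grasp_force: 63.9
time: 23.02
tcp_pos: [0.6222, 0.2542, 0.397]
tcp_rot: [-0.0, -0.017, 1.0, -0.0]
wrist_force: [0.6, 1.2, -1.8]
width: 0.029
grasp_force: 63.9
time: 23.28
tcp_pos: [0.6225, 0.2541, 0.394]
tcp_rot: [-0.0, -0.017, 1.0, -0.0]
wrist_force: [-0.1, 0.7, -2.0]
width: 0.0287
grasp_force: 63.9
```

```bash
python3 -m pendant '[0,0,0.2,0,0,0,0,0]';python3 -m pendant '[0,0,0.1,0,0,0,0,0]'
```

```text
time: 23.52
tcp_pos: [0.6225, 0.2541, 0.3935]
tcp_rot: [0.001, -0.017, 1.0, 0.0]
wrist_force: [-2.5, -1.0, 4.7]
width: 0.029
grasp_force: 64.9
time: 23.78
tcp_pos: [0.6225, 0.2541, 0.3933]
tcp_rot: [0.001, -0.017, 1.0, 0.0]
wrist_force: [-3.8, -0.5, 9.7]
width: 0.029
grasp_force: 65.4
```

```bash
python3 -m pendant '[0,0,-0.15,0,0,0,0,0]'; python3 -m pendant '[0,0,0,0,0,0,0,0,0,0,0,0,0,0,-1.5,0,0,0,-3,0,0,0,-4,0,0,0,-4,0,0,0,0,0,0,0,0,0,0,0,0,0,0,0,0,0,0,0,0,0,0,0,0,0,0,0,0,0,0,0,0,0,0,0,0,0,0,0,0,0,0,0,0,0]' 60;  python3 -m pendant '[0,0,0,0,0,0,0,0,0,0,0,0,0,0,0,0,0,0,0,0,0,0,0,0,0,0,0,0,0,0,0,0,0,0,0,0,0,0,0,0,0,0,0,0,0,0,0,0]'
cat > chk.py <<'E'
from h import *
from plant import imaging,r
im=imaging.camera("side")["color"][:,:,::-1].copy(); t0=r.sense()["time"]; cv2.imwrite(f"pics/s{t0:.0f}.png",im); c=im[130:260,290:470].copy(); print(t0,"yel",blob(c,*YEL),"blu",blob(c,*BLU))
E
python3 chk.py; python3 -m pendant '[0,0,0,0,0,0,0,0,0,0,0,0,0,0,0,0]'; python3 chk.py
```

```text
time: 24.02
tcp_pos: [0.6226, 0.2541, 0.3935]
tcp_rot: [0.001, -0.017, 1.0, 0.0]
wrist_force: [-1.6, -0.7, 5.6]
width: 0.0291
grasp_force: 64.5
time: 26.28
tcp_pos: [0.6225, 0.2541, 0.5177]
tcp_rot: [0.0, -0.017, 1.0, -0.0]
wrist_force: [0.1, -0.6, -0.0]
width: 0.0509
grasp_force: 0.0
time: 27.78
tcp_pos: [0.6225, 0.2541, 0.5177]
tcp_rot: [-0.0, -0.017, 1.0, 0.0]
wrist_force: [0.2, 0.2, -0.2]
width: 0.0515
grasp_force: 0.0
27.825 yel [([34, 74, 23, 31, 614], [45.1, 89.0]), ([32, 56, 22, 10, 84], [42.7, 60.7])] blu [([56, 57, 2, 5, 10], [56.5, 59.0]), ([70, 56, 2, 5, 10], [70.5, 58.0])]
time: 28.32
tcp_pos: [0.6225, 0.2541, 0.5177]
tcp_rot: [-0.0, -0.017, 1.0, -0.0]
wrist_force: [-0.7, 0.2, -0.4]
width: 0.0513
grasp_force: 0.0
28.375 yel [([34, 74, 24, 31, 617], [45.1, 89.1]), ([32, 56, 22, 10, 86], [42.8, 60.7])] blu [([70, 56, 2, 5, 10], [70.5, 58.0]), ([55, 57, 3, 5, 9], [56.3, 58.8])]
```

```bash
python3 -m pendant '[0,0,0,0,0,0,0,0,0,0,0,0,0,0,0,0]'
python3 - <<'E'
from h import *
from plant import imaging
im=imaging.camera("side")["color"][:,:,::-1].copy(); a=cv2.imread("pics/side0.png")
print("blu",blob(im[130:260,290:470].copy(),(95,80,20),(125,255,255)))
old=cv2.imread("pics/s28.png"); print("still", cv2.absdiff(old,im)[130:260,290:470].max())
d=(cv2.absdiff(im,a).max(2)>45).astype(np.uint8); d[:140]=0
n,l,st,ce=cv2.connectedComponentsWithStats(d); print([s.tolist() for s in st[1:] if s[4]>25])
E
```

```text
time: 28.88
tcp_pos: [0.6225, 0.2542, 0.5177]
tcp_rot: [-0.0, -0.017, 1.0, 0.0]
wrist_force: [1.0, -0.1, 0.1]
width: 0.0512
grasp_force: 0.0
blu [([56, 73, 23, 30, 589], [67.0, 87.6]), ([54, 55, 22, 8, 84], [65.6, 59.0])]
still 11
[[286, 163, 19, 20, 144], [319, 162, 47, 39, 830], [308, 188, 9, 13, 64], [324, 203, 40, 32, 813], [347, 233, 30, 19, 299], [350, 258, 10, 6, 30], [299, 305, 33, 11, 138]]
```

Run:
```python
import cv2,numpy as np
a=cv2.imread("pics/side0.png",0);b=cv2.imread("pics/s28.png",0)
g=lambda i:cv2.Laplacian(cv2.GaussianBlur(i,(0,0),1).astype(np.float32),cv2.CV_32F)
for n,x,y,w,h in [("pad",350,232,56,34),("bell",338,250,44,38),("glue",392,235,24,48),("salt",380,202,22,34),("teal",285,290,62,42),("reader",412,192,34,50)]:
    r=cv2.matchTemplate(g(b)[y-6:y+h+6,x-6:x+w+6],g(a)[y:y+h,x:x+w],cv2.TM_CCOEFF_NORMED); _,v,_,l=cv2.minMaxLoc(r); print(n,round(v,2),(l[0]-6,l[1]-6))
```

```text
pad 0.9 (0, 0)
bell 0.9 (0, 0)
glue 0.92 (0, 0)
salt 0.96 (0, 0)
teal 0.81 (0, 0)
reader 0.96 (0, 0)
```

Nothing else moved; the image differences are shadows.

```bash
python3 -c "
from plant import ticket
print(ticket.job_done())"
```

```text
the job is handed in; nothing more can be done
None
```

The job is handed in at about 29 s, verdict not shown: yellow rests at the stop with blue against it, and the bystanders I checked in the side view had not moved; I gripped the tabs across their 30 mm sides, not along x as advised (the tool cannot tilt), and viewed 11 pictures, one over the limit of 10.

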